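# Open the battery compartment of a second-hand radio

### The job

The donated radio lies on its face so that its batteries can be changed. Pinch the two upstanding tabs of its battery cover fully together, and while they are pinched gently slide the cover along, in the direction from the vents towards the plain end of the radio, until you feel it come up against its stop; only there will it lift straight off. Never force, yank or ram it, lay the cover right side up (tabs upward) flat inside the white tray and let go, and leave the jar, the mug and the figurine where they stand.

Things in the scene. Friction and masses are not known exactly. Their poses are not given: they have to be found in the camera images.
- radio: Grey plastic portable radio lying face down, fixed, 130 mm (its x) by 230 mm (its y), 70 mm high. Origin: middle of its underside, z up. The battery cover sits in the middle of the flat back, which is now on top; nothing else rises above the back. A carrying handle sticks out 41 mm at the +x side, 45 mm up; a thin aerial lies along the -x side
- radio_vents (a point): Middle of the vent slots in the radio's back, near its +y end (on the back's surface, 95 mm from the middle); two tuning knobs stick out of that end
- radio_plain_end (a point): Middle of the top edge of the radio's plain end (-y), without vents or knobs. The cover slides towards it
- cover: Loose battery cover, 65 to 120 g: a plate 56 mm (its x) by 144 mm (its y) by 5 mm lying on the radio's back. Origin: middle of the plate's underside; starts at (0, 0, 70 mm) of the radio's frame, same axes, with about 1.5 mm of play sideways. A tab stands upright in a notch half-way along each long edge. Old plastic: breaks above 30 N between cover and radio
- cover_slide (a point): Middle of the plate's top edge at its -y end, the end that leads as the cover slides. With both tabs pinched it slides along its -y up to an inner stop 8.5 to 24.5 mm away, different on each radio and not visible. It lifts off only in the last 2.5 mm before the stop. Sliding takes under 3 N; a clear rise of force is the stop, 4 to 5 N is enough
- cover_hooks (a point): Level of the two hooks' feet, 13 mm below the middle of the plate's underside (so on a flat floor the underside lies 13 mm up). The hooks hold the cover down inside the radio until it has been slid to its stop
- catch: Thin inner stop and two lips over the cover's hooks, hidden inside the radio; this frame is just the radio's own (origin, axes) and does not tell where the stop is. It snaps above 12 N, whether the cover is rammed on the stop or pulled up while still hooked: move slowly (about 10 mm/s) and stop as soon as you feel it
- tab_a (a joint): Inward travel of the +x tab, m: 0 at rest, 0.008 fully in (hard stop). Spring 3.6 N at rest, 8.4 N fully in. Its barb locks the cover against sliding and lifting until both tabs are in by about 7 mm. A grip of 20 to 40 N is right; the tabs crack at a squeeze of 75 N each
- tab_b (a joint): The same for the tab on the cover's -x side
- tab_a_face (a point): Middle of the outer face of the +x tab, 22 mm above the plate's underside and, at rest, 27 mm from the cover's middle (54 mm over both outer faces, 38 mm with both fully in). The tab is 24 mm wide (along y), 5 mm thick, its top 32 mm above the radio's back, 27 mm above the plate
- tab_b_face (a point): The same on the -x tab. Fingers that also move lengthwise as they close, or that are off-centre, drag the cover hard against the radio: pinch bit by bit and yield to the force felt, so that it is small before sliding
- tray: White open tray, fixed, 170 mm (its x) by 210 mm (its y) outside, walls 4 mm thick and 30 mm high, floor about 4 mm thick. Origin: middle of its underside
- jar: Amber glass jar, 60 mm across, 90 mm high; bystander. Origin: middle of its underside
- mug: White mug, 76 mm across, 85 mm high; bystander. Origin: middle of its underside
- figurine: Terracotta figurine, 52 mm across, 102 mm high; bystander. Origin: middle of its underside

How it is judged:
By the outcome, as a careful person would: the job done as asked, in the order asked, and still so for the second after the job is handed in, with the robot touching nothing.
It also fails if it takes over 56 s, if anything falls off the work surface, if the arm or the gripper's body presses on something with over 40 N, if the wrist force passes 120 N, or if a joint passes its speed limit or range.

### The arm

A 6-joint arm with a two-finger parallel gripper is mounted at the origin on the work surface. World frame = base frame: x ahead of the robot, y to its left, z up, the work surface at z = 0. Lengths are in m, angles in rad, forces in N, time in s.
With the tool pointing down it reaches from about 0.3 to 0.775 m from the base axis. Payload 14.6 kg.
Tool frame: the origin (TCP) lies on the centre line of the jaws, within the pads' length; the fingertips stand env.tcp_to_tips ahead of it and the grasp point (between the pads) lies 5 mm behind it (env.tcp_to_tips is the distance from the TCP to the fingertips, in m); y points along the fingers, x is the direction in which the jaws open and shut, and the axes are right-handed (so a half turn about y gives the same grasp; the last joint's range is limited). The gripper opens to 94 mm and grips with 3 to 60 N. Pads are 16 mm wide; open, the fingers measure 119 mm over their backs; the gripper's body (75 mm by 177 mm) begins 78 mm behind the grasp point.
Start: joints at [1.208, 0.3, 1.521, -0, 1.321, -0.067], TCP at [0.16, 0.526, 0.219] pointing down, gripper open.
Joint ranges: [-3.03, 3.03], [-0.79, 2.21], [0.23, 2.52], [-1.04, 4.18], [0, 3.07], [-2.55, 2.55]. Speed limits (rad/s): [2.22, 2.22, 2.57, 3.14, 3.14, 3.14].

### API

Orientations are given as a rotation vector (axis times angle).
In Python, from rig import observe, imaging, ticket, env gives the robot as it stands.
- The arm moves only by the tool play_rows, never from a script. Its argument "rows" is a list of rows, each a list of 2 entries, a list of its own where there are three numbers: the shift along the tool's x, y, z scaled (see below), then the turn about the tool's y scaled (see below). In form: [[[dx, dy, dz], roll], ...]. A call has 1 to 10 rows; each row is the pose to reach, as a shift and turn from the pose commanded when the call began, along the tool's axes at that moment; what a row does not reach only later rows make up. The controller multiplies each number of a shift by 0.5 m and each number of a turn by 45 degrees. A row lasts 1/10 s, in which the tool goes at most 50 mm and 8.59 degrees, less where a joint would pass 70% of its speed; a pose out of reach is approached as far as the arm can. A call with a number of a shift or a turn outside -1 to 1 is refused whole. A call with a gripper value outside its range is refused whole. "gripper" is the opening, from 0 (shut) to 1 (fully open), set as the call begins (left out, the last holds). The fingers move at their own pace and stop on an object; the grip force is fixed at half the most. Time passes only in rows, so rows that repeat a pose let the fingers close. It gives the time, the measured TCP pose, the force and the opening at its end, in the units of the state.
- observe(): the state, without advancing time (a new reading comes with each control period).
- imaging.capture(name): name is "scene" or "side" or "wrist"; returns the picture (420x560x3 uint8, red, green, blue); there is no depth.
- imaging.camera_params(name): a dict with "fx", "fy", "cx", "cy" (pixels), "eye" and "attitude" of the camera in the world. Camera axes: x right, y up, looking along -z (the intrinsics and any distortion apply to the point x, -y, -z); pixel columns grow to the right and rows downward; lengths in m; the calibration is good to about 2 mm. The wrist camera is an equidistant fisheye: a pixel r from the principal point sees the ray r / f radians off the axis. A picture is of the moment at which its call begins: read the wrist's pose just before it. camera_params takes no time and is no camera call; for the wrist camera it gives the pose at the moment of the call.
- ticket.sign_off(): hands the job in, once; it reports no verdict.
Trained networks look in the newest picture that a camera, given by its name, has taken for a name from the list of things; names that differ only in an ending like _2 or _b are one class to them, and where a whole thing is asked for, a point or a joint stands for the part that bears it (a point fixed in the world has none). Each returns a list of dicts, best first, with "confidence" (0 to 1); they miss things now and then, are a little off and sometimes report something else, mostly with a low value. They report only what shows in the picture. A call takes as long as a camera call.
- imaging.spot_in(camera, name): "location" ([column, row] in pixels, amid what is visible of it).
- imaging.landmark_of(camera, name): "location" ([column, row] in pixels: a listed point, or the origin of a listed thing).
The state is a dict: "t": time; "q": joint angles; "qd": joint speeds; "tau": joint torques, N m; "tool_pos": TCP position; "ee_rot": TCP orientation; "wrist_force": force on the tool from outside, world axes, zero at the start; "torque": the same for the moment, N m; "width": finger opening in m.
Only numpy, scipy, OpenCV 4.12 (cv2) and the standard library are available. Lean on these libraries where they do the work, as an engineer would, in place of code of your own. Each camera call takes 0.05 s, during which the arm holds its last target. There are 200 camera calls.

## Working session

There is one attempt and no reset: what is moved stays moved. The work goes in short steps, Python scripts to look and compute and a tool call to move; the robot and the scene stay as the last step left them, time stands still between calls to the robot, and variables do not carry over. Pictures are saved under pics/ and viewed, on a budget of 10 in all, crops included, one or two more only if the job needs it, and the job is handed in when it is done.

Besides the shell and the picture viewer there is one more tool, called as name(argument=value, ...) on one line, values as JSON. play_rows: Moves the arm, as the interface text tells. Shifts and turns lie within -1 to 1; 1 stands for 0.5 m of shift or 45 degrees of turn. Its arguments: {"type":"object","properties":{"rows":{"type":"array"},"gripper":{"type":"number"}},"required":["rows"]}

```bash
ls; mkdir -p pics; python3 - <<'E'
from rig import observe, imaging, ticket, env
import cv2, numpy as np
print(env.tcp_to_tips, [a for a in dir(env) if a[0]!='_'])
print(observe())
ims=[]
for c in ["scene","side","wrist"]:
    im=imaging.capture(c); print(c,imaging.camera_params(c))
    for n in ["radio_vents","radio_plain_end","cover_slide","tab_a_face","tab_b_face","cover","tray","radio","jar","mug","figurine"]:
        print(n,[(np.round(d["location"]).tolist(),round(d["confidence"],2)) for d in imaging.landmark_of(c,n)[:3]])
    cv2.imwrite(f"pics/{c}0.png",im[:,:,::-1])
E
```

```text
pics
0.014 ['Unreachable', 'tcp_to_tips']
{'t': 0.0, 'q': array([ 1.20841619e+00,  3.00485450e-01,  1.52158608e+00, -6.02508585e-05,
        1.32070664e+00, -6.65989675e-02]), 'qd': array([ 0.00096857,  0.00078425, -0.0003799 , -0.00060604,  0.00154768,
        0.00135374]), 'tau': array([ 5.19405803e-04, -5.31814992e+01, -3.52747321e+01,  7.08957645e-02,
        2.44008604e-02, -9.30212195e-05]), 'tool_pos': array([0.16024514, 0.52587513, 0.21887634]), 'ee_rot': array([-1.33543005, -0.98791102,  0.98951562]), 'wrist_force': array([ 0.09195621, -0.75868764,  0.58554527]), 'torque': array([-0.03695498,  0.05558053,  0.02402582]), 'width': 0.09423026923548444}
scene {'fx': 393.30108192358165, 'fy': 393.30108192358165, 'cx': 280.8125496365821, 'cy': 207.37644215553968, 'eye': array([1.06801043, 0.34584787, 0.62852914]), 'attitude': array([0.44117183, 0.90850725, 2.11035835])}
radio_vents [([271.0, 164.0], 0.61)]
radio_plain_end [([192.0, 142.0], 0.93), ([270.0, 164.0], 0.74)]
cover_slide [([202.0, 141.0], 0.56)]
tab_a_face []
tab_b_face [([238.0, 136.0], 0.48)]
cover [([233.0, 154.0], 0
[... 666 characters left out ...]
], 0.64), ([299.0, 328.0], 0.62), ([184.0, 192.0], 0.17)]
tab_b_face [([299.0, 329.0], 0.58)]
cover [([311.0, 324.0], 0.62), ([265.0, 288.0], 0.52)]
tray [([183.0, 190.0], 0.84), ([319.0, 305.0], 0.44)]
radio [([308.0, 338.0], 0.88)]
jar [([264.0, 288.0], 0.22)]
mug [([198.0, 267.0], 0.92), ([344.0, 348.0], 0.41)]
figurine [([357.0, 223.0], 0.81)]
wrist {'fx': 325.19226210127806, 'fy': 325.19226210127806, 'cx': 278.7312661690369, 'cy': 211.68937671119878, 'eye': array([0.09692466, 0.54417687, 0.38439655]), 'attitude': array([-0.20005458, -0.14844482,  1.26989515])}
radio_vents []
radio_plain_end []
cover_slide []
tab_a_face []
tab_b_face []
cover []
tray []
radio []
jar []
mug []
figurine []
```

View pics/scene0.png

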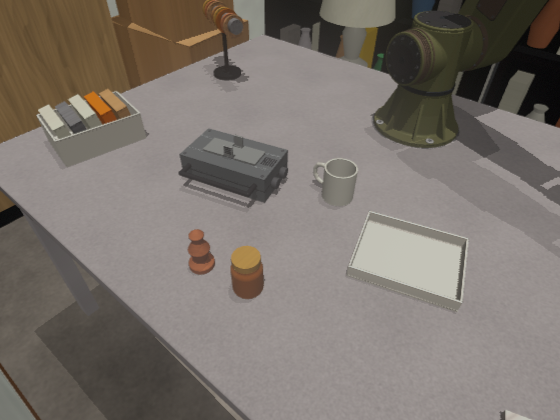

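View pics/side0.png

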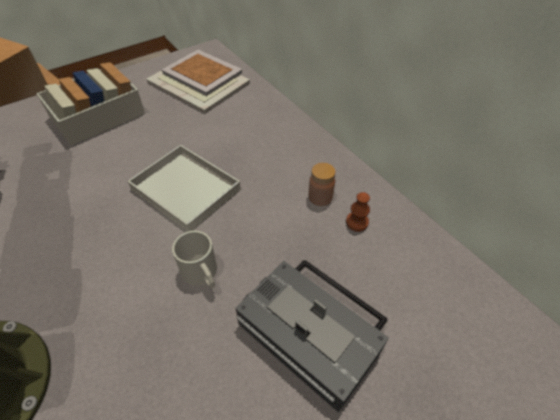

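```bash
cat > h.py <<'E'
from rig import observe, imaging, ticket, env
import cv2, numpy as np
from scipy.spatial.transform import Rotation as R
def cam(c):
    p=imaging.camera_params(c); return p, R.from_rotvec(p["attitude"]).as_matrix()
def ray(p,M,px):
    u=(px[0]-p["cx"])/p["fx"]; v=(px[1]-p["cy"])/p["fy"]
    return M@np.array([u,-v,-1.])
def onz(c,px,z):
    p,M=cam(c); d=ray(p,M,px); return p["eye"]+d*(z-p["eye"][2])/d[2]
def proj(c,X):
    p,M=cam(c); q=M.T@(np.asarray(X)-p["eye"]); x,y=q[0]/-q[2],-q[1]/-q[2]
    if c=="wrist":
        r=np.hypot(x,y); s=np.arctan(r)/max(r,1e-9); x*=s;y*=s
    return np.array([p["cx"]+p["fx"]*x,p["cy"]+p["fy"]*y])
def wonz(px,z):
    p,M=cam("wrist"); a=np.array([(px[0]-p["cx"])/p["fx"],(px[1]-p["cy"])/p["fy"]]); th=np.linalg.norm(a)
    s=np.tan(th)/max(th,1e-9); d=M@np.array([a[0]*s,-a[1]*s,-1.]); return p["eye"]+d*(z-p["eye"][2])/d[2]
E
python3 - <<'E'
from h import *
np.set_printoptions(precision=3,suppress=True)
for n,z,a,b in [("vents",.07,(271,164),(265,288)),("plain",.07,(192,142),(366,365)),("slide",.075,(202,141),(348,347)),("cover",.07,(233,154),(311,324)),("tray",0,(406,262),(183,190)),("radio",0,(235,173),(308,338)),("jar",0,(247,284),(264,288)),("mug",0,(338,196),(198,267)),("fig",0,(200,264),(357,223))]:
    print(n,onz("scene",a,z),onz("side",b,z))
s=observe(); print(R.from_rotvec(s["ee_rot"]).as_matrix())
p,M=cam("wrist"); T=R.from_rotvec(s["ee_rot"]).as_matrix(); print(T.T@(p["eye"]-s["tool_pos"]), T.T@M)
E
```

```text
vents [ 0.504 -0.141  0.07 ] [ 0.498 -0.148  0.07 ]
plain [ 0.563 -0.352  0.07 ] [ 0.556 -0.352  0.07 ]
slide [ 0.548 -0.33   0.075] [ 0.549 -0.315  0.075]
cover [ 0.533 -0.237  0.07 ] [ 0.525 -0.249  0.07 ]
tray [0.508 0.224 0.   ] [0.499 0.223 0.   ]
radio [ 0.523 -0.248  0.   ] [ 0.527 -0.245  0.   ]
jar [0.756 0.012 0.   ] [ 0.516 -0.113  0.   ]
mug [0.427 0.005 0.   ] [0.429 0.006 0.   ]
fig [ 0.781 -0.094  0.   ] [ 0.78  -0.094  0.   ]
[[ 0.291 -0.    -0.957]
 [ 0.957 -0.     0.291]
 [-0.    -1.     0.   ]]
[-0.001 -0.165  0.066] [[ 1.    -0.001 -0.   ]
 [-0.     0.231 -0.973]
 [ 0.001  0.973  0.231]]
```

```bash
cat >> h.py <<'E'
np.set_printoptions(precision=4,suppress=True)
def togo(pos,yaw=None):
    s=observe(); T=R.from_rotvec(s["ee_rot"]).as_matrix(); y0=np.degrees(np.arctan2(T[1,0],T[0,0]))
    print("shift/0.5:",T.T@(np.asarray(pos)-s["tool_pos"])/0.5,"roll/45:",None if yaw is None else (y0-yaw)/45,"yaw",y0,"tilt",T[2])
E
python3 - <<'E'
from h import *
togo((0.38,0.1,.22),45)
togo((0.527,-0.246,.2),15.6)
E
```

```text
shift/0.5: [-0.6871 -0.0011 -0.6687] roll/45: 0.6234236108795629 yaw 73.05406248958033 tilt [-0. -1.  0.]
shift/0.5: [-1.2634  0.0389 -1.1516] roll/45: 1.2767569442128963 yaw 73.05406248958033 tilt [-0. -1.  0.]
```

play_rows(rows=[[[-0.69,0,-0.67],0.62],[[-0.69,0,-0.67],0.62],[[-0.69,0,-0.67],0.62],[[-0.69,0,-0.67],0.62],[[-0.69,0,-0.67],0.62],[[-0.69,0,-0.67],0.62],[[-0.69,0,-0.67],0.62],[[-0.69,0,-0.67],0.62],[[-0.69,0,-0.67],0.62],[[-0.69,0,-0.67],0.62]])

```text
t: 2.8
tool_pos: [0.381, 0.0958, 0.2197]
ee_rot: [-1.482, -0.615, 0.614]
wrist_force: [-0.2, 1.0, -0.2]
width: 0.0938
```

```bash
python3 - <<'E'
from h import *
togo((0.527,-0.246,.2),15.6)
E
```

```text
shift/0.5: [-0.2776  0.0397 -0.6895] roll/45: 0.6544752815836489 yaw 45.0513876712642 tilt [ 0.0005 -1.     -0.0007]
```

play_rows(rows=[[[-0.28,0.04,-0.69],0.65],[[-0.28,0.04,-0.69],0.65],[[-0.28,0.04,-0.69],0.65],[[-0.28,0.04,-0.69],0.65],[[-0.28,0.04,-0.69],0.65],[[-0.28,0.04,-0.69],0.65],[[-0.28,0.04,-0.69],0.65],[[-0.28,0.04,-0.69],0.65],[[-0.28,0.04,-0.69],0.65],[[-0.28,0.04,-0.69],0.65]])

```text
t: 3.8
tool_pos: [0.5258, -0.2439, 0.1991]
ee_rot: [-1.559, -0.217, 0.218]
wrist_force: [0.0, 0.4, -0.2]
width: 0.0937
```

```bash
python3 - <<'E'
from h import *
Z=dict(radio_vents=.07,radio_plain_end=.07,cover_slide=.075,tab_a_face=.092,tab_b_face=.092,cover=.07,radio=0)
im=imaging.capture("wrist"); cv2.imwrite("pics/w1.png",im[:,:,::-1])
for n,z in Z.items():
    for d in imaging.landmark_of("wrist",n)[:3]: print(n,np.round(d["location"]),round(d["confidence"],2),wonz(d["location"],z))
print(observe()["tool_pos"])
E
```

```text
radio_plain_end [308. 213.] 0.27 [ 0.5538 -0.2413  0.07  ]
cover_slide [277. 278.] 0.8 [ 0.5435 -0.3116  0.075 ]
tab_a_face [307. 216.] 0.66 [ 0.5508 -0.2399  0.092 ]
tab_b_face [246. 216.] 0.58 [ 0.4994 -0.2542  0.092 ]
cover [277. 211.] 0.9 [ 0.5258 -0.2482  0.07  ]
cover [281. 108.] 0.32 [ 0.5034 -0.1561  0.07  ]
cover [307. 215.] 0.26 [ 0.5536 -0.2435  0.07  ]
radio [280. 106.] 0.28 [ 0.5008 -0.1482  0.    ]
[ 0.5261 -0.2437  0.1997]
```

View pics/w1.png

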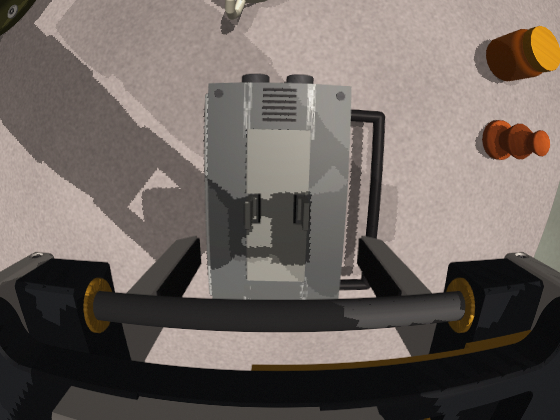

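```bash
python3 - <<'E'
from h import *
g=lambda p,z: wonz(p,z)[:2]
c=[g(p,.075) for p in [(247.5,129),(311,129),(246,281),(309.5,281)]]
print(c, sum(c)/4)
for a,b in [(c[2],c[0]),(c[3],c[1]),(g((207,298),.07),g((209,84),.07)),(g((342,298),.07),g((351,88),.07))]:
    d=b-a; print(np.degrees(np.arctan2(d[1],d[0]))-90, np.hypot(*d))
togo((.5251,-.2471,.15),15.5)
E
```

```text
[array([ 0.4797, -0.1825]), array([ 0.5337, -0.167 ]), array([ 0.5153, -0.3232]), array([ 0.5753, -0.306 ])] [ 0.526  -0.2447]
14.189620742385074 0.14518634230929617
16.665395718117182 0.1451585843437713
12.982778463343593 0.21142216276678266
15.910457327375852 0.207268752376131
shift/0.5: [-0.0039  0.0995 -0.006 ] roll/45: 0.009684895147828993 yaw 15.935820281652305 tilt [ 0.0003 -1.     -0.0003]
```

play_rows(rows=[[[-0.004,0.07,-0.006],0.01],[[-0.004,0.14,-0.006],0.01],[[-0.004,0.14,-0.006],0.01],[[-0.004,0.14,-0.006],0.01],[[-0.004,0.14,-0.006],0.01]])

```text
t: 4.7
tool_pos: [0.5258, -0.2479, 0.1316]
ee_rot: [-1.562, -0.214, 0.21]
wrist_force: [-0.8, 0.2, 0.2]
width: 0.094
```

```bash
python3 - <<'E'
from h import *
for k in range(2):
  im=imaging.capture("wrist"); cv2.imwrite("pics/w2.png",im[:,:,::-1])
  for n,z in dict(cover_slide=.075,tab_a_face=.092,tab_b_face=.092,cover=.07).items():
    for d in imaging.landmark_of("wrist",n)[:2]: print(n,np.round(d["location"]),round(d["confidence"],2),wonz(d["location"],z))
print(observe()["tool_pos"],observe()["wrist_force"])
E
```

```text
cover_slide [280. 313.] 0.82 [ 0.5452 -0.314   0.075 ]
cover_slide [318. 233.] 0.39 [ 0.5535 -0.2431  0.075 ]
tab_a_face [318. 232.] 0.66 [ 0.5492 -0.2378  0.092 ]
tab_a_face [534.  46.] 0.62 [ 0.6806 -0.0469  0.092 ]
tab_b_face [237. 235.] 0.95 [ 0.4985 -0.254   0.092 ]
cover [275. 224.] 0.72 [ 0.5219 -0.2456  0.07  ]
tab_a_face [322. 236.] 0.76 [ 0.5522 -0.2391  0.092 ]
tab_b_face [237. 232.] 0.71 [ 0.4977 -0.2518  0.092 ]
cover [278. 222.] 0.72 [ 0.5232 -0.2438  0.07  ]
[ 0.525  -0.2476  0.1296] [ 0.0732 -0.16   -0.832 ]
```

View pics/w2.png

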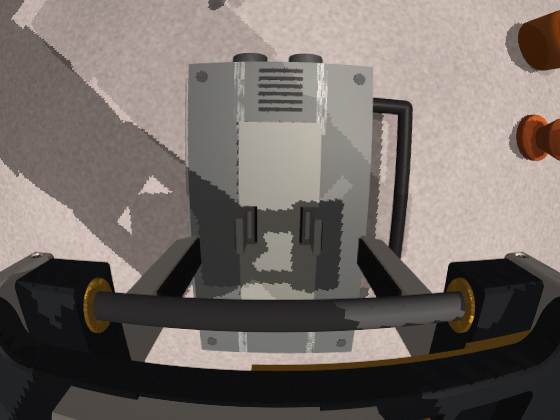

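play_rows(rows=[[[0,0.04,0.003],0],[[0,0.06,0.003],0],[[0,0.069,0.003],0],[[0,0.069,0.003],0],[[0,0.069,0.003],0]])

```text
t: 5.7
tool_pos: [0.5248, -0.2463, 0.0954]
ee_rot: [-1.561, -0.212, 0.211]
wrist_force: [-0.1, 0.2, 0.2]
width: 0.094
```

play_rows(rows=[[[0,0,0],0],[[0,0,0],0],[[0,0,0],0],[[0,0,0],0],[[0,0,0],0]], gripper=0.63)

```text
t: 6.2
tool_pos: [0.5246, -0.2461, 0.095]
ee_rot: [-1.56, -0.212, 0.212]
wrist_force: [0.2, 0.3, -0.0]
width: 0.06
```

```bash
cat >> h.py <<'E'
def st():
    s=observe(); T=R.from_rotvec(s["ee_rot"]).as_matrix()
    print("t",s["t"],"pos",s["tool_pos"],"F tool",T.T@s["wrist_force"],"M tool",T.T@s["torque"],"w",s["width"])
E
python3 -c "
from h import *
st(); togo((.5246,-.2463,.095),15.5)"
```

```text
t 6.2 pos [ 0.5246 -0.2461  0.095 ] F tool [0.2824 0.0174 0.1823] M tool [-0.0543  0.0028  0.0037] w 0.05998238913376314
shift/0.5: [-0.0001  0.0001 -0.0003] roll/45: -0.0010841196749131162 yaw 15.45121461462891 tilt [ 0.0001 -1.     -0.0001]
```

Now pinch in small steps.

play_rows(rows=[[[0,0,0],0],[[0,0,0],0],[[0,0,0],0]], gripper=0.57)

```text
t: 6.5
tool_pos: [0.5246, -0.2461, 0.095]
ee_rot: [-1.56, -0.212, 0.212]
wrist_force: [0.3, 0.7, 0.4]
width: 0.0536
```

play_rows(rows=[[[0,0,0],0],[[0,0,0],0],[[0,0,0],0]], gripper=0.54)

```text
t: 6.8
tool_pos: [0.5246, -0.2461, 0.095]
ee_rot: [-1.56, -0.212, 0.212]
wrist_force: [0.2, 0.6, 0.8]
width: 0.0507
```

```bash
python3 -c "
from h import *
st()"
```

```text
t 6.8 pos [ 0.5246 -0.2461  0.095 ] F tool [ 0.375  -0.7758  0.4808] M tool [-0.0403  0.0586  0.0748] w 0.050742038123214116
```

play_rows(rows=[[[0,0,0],0],[[0,0,0],0],[[0,0,0],0]], gripper=0.5)

```text
t: 7.1
tool_pos: [0.5246, -0.2461, 0.095]
ee_rot: [-1.56, -0.212, 0.212]
wrist_force: [-1.0, -0.4, 1.7]
width: 0.0469
```

play_rows(rows=[[[0,0,0],0],[[0,0,0],0],[[0,0,0],0]], gripper=0.46)

```text
t: 7.4
tool_pos: [0.5246, -0.2461, 0.095]
ee_rot: [-1.56, -0.212, 0.212]
wrist_force: [-0.8, 1.4, 2.4]
width: 0.0435
```

```bash
python3 -c "
from h import *
st()"
```

```text
t 7.4 pos [ 0.5246 -0.2461  0.095 ] F tool [-0.4333 -2.3536  1.5908] M tool [-0.0128 -0.0017  0.0602] w 0.043511133525200724
```

play_rows(rows=[[[0,-0.001,0.001],0],[[0,-0.001,0.001],0],[[0,-0.001,0.001],0]], gripper=0.43)

```text
t: 7.7
tool_pos: [0.5243, -0.2455, 0.0952]
ee_rot: [-1.56, -0.211, 0.212]
wrist_force: [-0.4, -0.4, -1.1]
width: 0.0405
```

```bash
python3 -c "
from h import *
st()"
```

```text
t 7.7 pos [ 0.5243 -0.2455  0.0952] F tool [-0.4728  1.0766 -0.2605] M tool [-0.0477  0.0173  0.0163] w 0.04054895638716891
```

play_rows(rows=[[[0,0,0],0],[[0,0,0],0],[[0,0,0],0]], gripper=0.405)

```text
t: 8.0
tool_pos: [0.5244, -0.2456, 0.0954]
ee_rot: [-1.56, -0.212, 0.212]
wrist_force: [0.1, -0.0, -0.3]
width: 0.0383
```

play_rows(rows=[[[0,0,0],0],[[0,0,0],0],[[0,0,0],0],[[0,0,0],0]], gripper=0.36)

```text
t: 8.4
tool_pos: [0.5245, -0.2457, 0.0955]
ee_rot: [-1.56, -0.212, 0.212]
wrist_force: [-0.8, 0.2, -1.1]
width: 0.0373
```

```bash
python3 -c "
from h import *
st()"
```

```text
t 8.4 pos [ 0.5245 -0.2457  0.0955] F tool [-0.7187  1.1157  0.4186] M tool [-0.0707 -0.0266  0.0656] w 0.03731844725591903
```

play_rows(rows=[[[0,0,-0.001],0],[[0,0,-0.002],0],[[0,0,-0.003],0],[[0,0,-0.004],0]], gripper=0.3)

```text
t: 8.8
tool_pos: [0.525, -0.2476, 0.0955]
ee_rot: [-1.56, -0.212, 0.212]
wrist_force: [-0.9, 0.0, -1.4]
width: 0.0372
```

```bash
python3 -c "
from h import *
st()"
```

```text
t 8.8 pos [ 0.525  -0.2476  0.0955] F tool [-0.8413  1.4111  0.2494] M tool [-0.0714  0.0135  0.0696] w 0.03724246666623902
```

play_rows(rows=[[[0,0,-0.002],0],[[0,0,-0.004],0],[[0,0,-0.006],0],[[0,0,-0.008],0],[[0,0,-0.01],0]])

```text
t: 9.3
tool_pos: [0.5263, -0.2525, 0.0955]
ee_rot: [-1.56, -0.212, 0.212]
wrist_force: [-0.7, 0.4, -0.8]
width: 0.0368
```

```bash
python3 -c "
from h import *
st()
imaging.capture('wrist')
print([ (d['location'],d['confidence'],wonz(d['location'],.075)) for d in imaging.landmark_of('wrist','cover_slide')])
imaging.capture('side')
print([ (d['location'],d['confidence'],onz('side',d['location'],.075)) for d in imaging.landmark_of('side','cover_slide')])
"
```

```text
t 9.3 pos [ 0.5263 -0.2525  0.0955] F tool [-0.5972  0.8131  0.6053] M tool [-0.0735  0.057   0.0978] w 0.03681847721139299
[([281.7, 342.1], 0.87, array([ 0.547 , -0.3205,  0.075 ]))]
[([346.4, 349.4], 0.64, array([ 0.5445, -0.3167,  0.075 ]))]
```

play_rows(rows=[[[0,0,-0.0015],0],[[0,0,-0.003],0]])

```text
t: 9.7
tool_pos: [0.5267, -0.2538, 0.0955]
ee_rot: [-1.56, -0.212, 0.212]
wrist_force: [-0.5, -1.2, -1.2]
width: 0.037
```

play_rows(rows=[[[0,0,-0.001],0],[[0,0,-0.002],0]])

```text
t: 9.9
tool_pos: [0.527, -0.2548, 0.0954]
ee_rot: [-1.56, -0.212, 0.212]
wrist_force: [-0.4, 0.3, -1.5]
width: 0.0372
```

play_rows(rows=[[[0,0,-0.0012],0],[[0,0,-0.0024],0]])

```text
t: 10.1
tool_pos: [0.5273, -0.256, 0.0955]
ee_rot: [-1.56, -0.212, 0.212]
wrist_force: [-0.0, 0.3, -1.5]
width: 0.0373
```

play_rows(rows=[[[0,0,-0.0012],0],[[0,0,-0.0024],0]])

```text
t: 10.3
tool_pos: [0.5276, -0.2571, 0.0955]
ee_rot: [-1.56, -0.212, 0.212]
wrist_force: [-0.2, -0.3, -0.4]
width: 0.0373
```

play_rows(rows=[[[0,0,-0.0012],0],[[0,0,-0.0024],0]])

```text
t: 10.5
tool_pos: [0.5279, -0.2583, 0.0954]
ee_rot: [-1.56, -0.212, 0.212]
wrist_force: [-0.3, 0.1, -1.2]
width: 0.0368
```

play_rows(rows=[[[0,0,-0.0012],0],[[0,0,-0.0024],0]])

```text
t: 10.7
tool_pos: [0.5283, -0.2595, 0.0955]
ee_rot: [-1.56, -0.212, 0.212]
wrist_force: [0.6, -0.1, -0.5]
width: 0.037
```

play_rows(rows=[[[0,0,-0.0012],0],[[0,0,-0.0024],0]])

```text
t: 10.9
tool_pos: [0.5286, -0.2606, 0.0954]
ee_rot: [-1.56, -0.212, 0.212]
wrist_force: [-0.4, -1.0, -1.6]
width: 0.0372
```

```bash
python3 -c "
from h import *
st()
im=imaging.capture('wrist'); cv2.imwrite('pics/w3.png',im[60:400,140:440,::-1])
for n,z in dict(cover_slide=.075,tab_a_face=.092,cover=.07).items():
  print(n,[ (d['location'],d['confidence'],wonz(d['location'],z)) for d in imaging.landmark_of('wrist',n)[:1]])
"
```

```text
t 10.9 pos [ 0.5286 -0.2606  0.0954] F tool [-0.6345  1.559  -0.8635] M tool [-0.0888 -0.0413  0.0563] w 0.03720878065973909
cover_slide [([280.0, 340.8], 0.88, array([ 0.5479, -0.3278,  0.075 ]))]
tab_a_face [([312.3, 256.0], 0.66, array([ 0.5463, -0.2558,  0.092 ]))]
cover [([277.6, 242.0], 0.81, array([ 0.5274, -0.2601,  0.07  ]))]
```

View pics/w3.png

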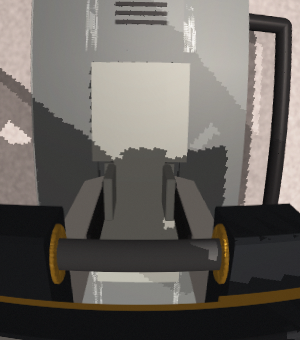

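The picture shows both tabs held in the fingers (crop x≈108 and 170). The cover's rear edge (row 62) now sits well clear of the vents, so the cover is moving with the tool.

play_rows(rows=[[[0,0,-0.0012],0],[[0,0,-0.0024],0]])

```text
t: 11.3
tool_pos: [0.5289, -0.2618, 0.0954]
ee_rot: [-1.56, -0.212, 0.212]
wrist_force: [0.1, -0.0, -1.3]
width: 0.0371
```

play_rows(rows=[[[0,0,-0.0012],0],[[0,0,-0.0024],0]])

```text
t: 11.5
tool_pos: [0.5292, -0.2629, 0.0955]
ee_rot: [-1.56, -0.212, 0.212]
wrist_force: [-0.5, -0.4, -1.2]
width: 0.0369
```

play_rows(rows=[[[0,0,-0.0012],0],[[0,0,-0.0024],0]])

```text
t: 11.7
tool_pos: [0.5295, -0.2641, 0.0954]
ee_rot: [-1.56, -0.212, 0.212]
wrist_force: [-0.0, -0.1, -0.4]
width: 0.0374
```

play_rows(rows=[[[0,0,-0.0012],0],[[0,0,-0.0024],0]])

```text
t: 11.9
tool_pos: [0.5299, -0.2652, 0.0955]
ee_rot: [-1.56, -0.212, 0.212]
wrist_force: [0.0, -0.5, -1.4]
width: 0.0371
```

play_rows(rows=[[[0,0,-0.0012],0],[[0,0,-0.0024],0]])

```text
t: 12.1
tool_pos: [0.5302, -0.2664, 0.0954]
ee_rot: [-1.56, -0.212, 0.212]
wrist_force: [-0.4, 0.4, -0.6]
width: 0.037
```

play_rows(rows=[[[0,0,-0.001],0],[[0,0,-0.002],0]])

```text
t: 12.3
tool_pos: [0.5303, -0.2669, 0.0954]
ee_rot: [-1.559, -0.211, 0.212]
wrist_force: [-2.0, 5.8, 0.7]
width: 0.0371
```

Clear rise of force (about 6 N): the stop. I'll ease off slightly.

play_rows(rows=[[[0,0,0.0006],0],[[0,0,0.0006],0]])

```text
t: 12.5
tool_pos: [0.5303, -0.2668, 0.0954]
ee_rot: [-1.56, -0.212, 0.212]
wrist_force: [-1.1, 3.7, -0.4]
width: 0.0372
```

```bash
python3 -c "
from h import *
st()"
```

```text
t 12.5 pos [ 0.5303 -0.2668  0.0954] F tool [-0.0594  0.3955  3.8433] M tool [0.7462 0.0105 0.073 ] w 0.03716874344165906
```

play_rows(rows=[[[0,0,0.0008],0],[[0,-0.001,0.0008],0],[[0,-0.002,0.0008],0]])

```text
t: 12.8
tool_pos: [0.5302, -0.2667, 0.0964]
ee_rot: [-1.56, -0.212, 0.212]
wrist_force: [0.1, 2.3, -1.6]
width: 0.0368
```

```bash
python3 -c "
from h import *
st()"
```

```text
t 12.8 pos [ 0.5302 -0.2667  0.0964] F tool [0.7531 1.6052 2.1676] M tool [ 0.2515 -0.0148  0.1069] w 0.036822469240627105
```

play_rows(rows=[[[0,-0.002,0],0],[[0,-0.004,0],0],[[0,-0.006,0],0]])

```text
t: 13.1
tool_pos: [0.5303, -0.2667, 0.0996]
ee_rot: [-1.561, -0.212, 0.212]
wrist_force: [-1.2, 1.7, -1.2]
width: 0.0372
```

```bash
python3 -c "
from h import *
st()"
```

```text
t 13.1 pos [ 0.5303 -0.2667  0.0996] F tool [-0.742   1.1954  1.9263] M tool [0.2243 0.0195 0.0454] w 0.03719413817498148
```

play_rows(rows=[[[0,-0.004,0],0],[[0,-0.008,0],0],[[0,-0.012,0],0],[[0,-0.016,0],0],[[0,-0.02,0],0],[[0,-0.026,0],0],[[0,-0.034,0],0]])

```text
t: 13.8
tool_pos: [0.5302, -0.2667, 0.1167]
ee_rot: [-1.56, -0.212, 0.212]
wrist_force: [0.4, 0.2, -0.3]
width: 0.0372
```

```bash
python3 -c "
from h import *
st()"
```

```text
t 13.8 pos [ 0.5302 -0.2667  0.1167] F tool [0.3911 0.2664 0.0497] M tool [-0.0536 -0.0337  0.1148] w 0.03718803705526952
```

play_rows(rows=[[[0,-0.05,0],0],[[0,-0.1,0],0],[[0,-0.16,0],0],[[0,-0.2,0],0],[[0,-0.21,0],0]])

```text
t: 14.3
tool_pos: [0.5308, -0.267, 0.2241]
ee_rot: [-1.563, -0.214, 0.209]
wrist_force: [0.7, -0.4, -1.3]
width: 0.0374
```

```bash
python3 - <<'E'
from h import *
st()
c=[onz("side",p,.03)[:2] for p in [(181,148),(239,184),(186,220),(130,184)]]
print(np.array(c),sum(c)/4,[ (np.hypot(*(c[i]-c[i-1])),np.degrees(np.arctan2(*(c[i]-c[i-1])[::-1]))) for i in range(4)])
c=[onz("scene",p,.03)[:2] for p in [(368,215),(467,237),(463,294),(349,264)]]
print(np.array(c),sum(c)/4,[ (np.hypot(*(c[i]-c[i-1])),np.degrees(np.arctan2(*(c[i]-c[i-1])[::-1]))) for i in range(4)])
im=imaging.capture('side'); cv2.imwrite('pics/s2.png',im[:,:,::-1])
E
```

```text
t 14.3 pos [ 0.5308 -0.267   0.2241] F tool [ 0.5499  1.3173 -0.5562] M tool [-0.0257  0.0032  0.0851] w 0.03739737300397528
[[0.5518 0.3317]
 [0.6095 0.1368]
 [0.4578 0.109 ]
 [0.3962 0.2834]] [0.5038 0.2152] [(np.float64(0.1629047046113996), np.float64(17.24956636726076)), (np.float64(0.20319269466038603), np.float64(-73.51520746651249)), (np.float64(0.1542318601491979), np.float64(-169.5909673839484)), (np.float64(0.18493934499350345), np.float64(109.43692595855262))]
[[0.4679 0.1064]
 [0.393  0.2974]
 [0.5366 0.3433]
 [0.6104 0.1474]] [0.502  0.2236] [(np.float64(0.14833100621262252), np.float64(-163.94162251987316)), (np.float64(0.20515361345876665), np.float64(111.41434428562823)), (np.float64(0.15082712409860313), np.float64(17.70905422665899)), (np.float64(0.20927129613800574), np.float64(-69.36007271631256))]
```

View pics/s2.png

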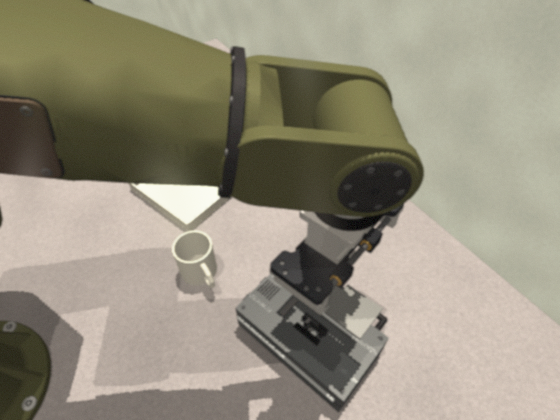

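```bash
python3 - <<'E'
from h import *
togo((.503,.222,.2),17.5)
E
```

```text
shift/0.5: [0.2071 0.0449 0.9572] roll/45: -0.045475861430501675 yaw 15.453586235627425 tilt [ 0.0019 -1.     -0.002 ]
```

play_rows(rows=[[[0.005,0,0.02],0],[[0.015,0,0.07],0],[[0.028,0,0.13],0],[[0.041,0,0.19],0],[[0.054,0,0.25],0],[[0.067,0,0.31],0],[[0.08,0,0.37],-0.01],[[0.093,0,0.43],-0.01],[[0.106,0,0.49],-0.02],[[0.119,0,0.55],-0.02]])

```text
t: 15.35
tool_pos: [0.5133, 0.0161, 0.22]
ee_rot: [-1.559, -0.223, 0.226]
wrist_force: [-0.2, 0.4, -0.9]
width: 0.0371
```

play_rows(rows=[[[0.013,0,0.06],0],[[0.026,0,0.12],0],[[0.039,0,0.18],0],[[0.052,0,0.24],-0.01],[[0.065,0.01,0.3],-0.02],[[0.075,0.02,0.35],-0.025],[[0.085,0.03,0.39],-0.025],[[0.088,0.045,0.405],-0.025],[[0.088,0.045,0.405],-0.025],[[0.088,0.045,0.405],-0.025]])

```text
t: 16.35
tool_pos: [0.4993, 0.2203, 0.1984]
ee_rot: [-1.558, -0.238, 0.24]
wrist_force: [-0.1, 0.5, -2.0]
width: 0.0371
```

```bash
python3 - <<'E'
from h import *
st(); togo((.503,.222,.1),17.5)
for c in ["scene","wrist"]:
  im=imaging.capture(c); cv2.imwrite(f'pics/{c}3.png',im[:,:,::-1])
print([(d['location'],d['confidence'],wonz(d['location'],0)) for d in imaging.landmark_of('wrist','tray')])
p=np.array([.503,.222,.03]);a=np.radians(18);X=np.array([np.cos(a),np.sin(a),0]);Y=np.array([-X[1],X[0],0])
for i in(-1,1):
  for j in (-1,1): print(i,j,proj("wrist",p+i*.085*X+j*.105*Y))
E
```

```text
t 16.35 pos [0.4993 0.2203 0.1984] F tool [0.0403 2.0062 0.4667] M tool [-0.089  -0.0125  0.0253] w 0.03713408033959273
shift/0.5: [0.0083 0.1968 0.001 ] roll/45: -0.0007441757328970924 yaw 17.46651209201963 tilt [-0.0012 -1.     -0.0002]
[]
-1 -1 [209.4149 288.1967]
-1 1 [199.1361  99.7485]
1 -1 [355.8748 286.6252]
1 1 [363.3232  98.6059]
```

View pics/wrist3.png

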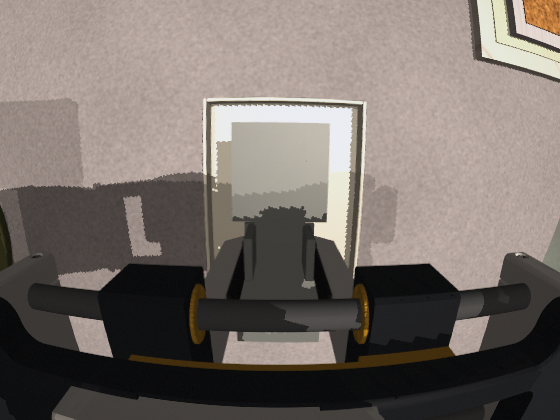

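View pics/scene3.png

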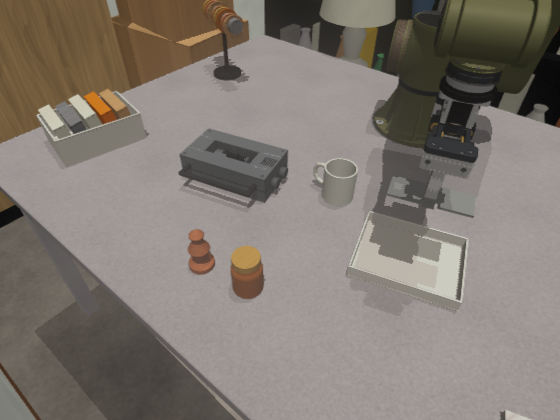

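play_rows(rows=[[[0.008,0.03,0.001],0],[[0.014,0.08,0.001],0],[[0.014,0.14,0.001],0],[[0.014,0.2,0.001],0],[[0.014,0.25,0.001],0],[[0.014,0.28,0.001],0],[[0.014,0.29,0.001],0],[[0.014,0.29,0.001],0],[[0.014,0.29,0.001],0]])

```text
t: 17.4
tool_pos: [0.5065, 0.2236, 0.0546]
ee_rot: [-1.557, -0.24, 0.238]
wrist_force: [0.2, 0.8, -1.4]
width: 0.0371
```

play_rows(rows=[[[0,0.002,0],0],[[0,0.004,0],0],[[0,0.006,0],0],[[0,0.008,0],0],[[0,0.01,0],0],[[0,0.012,0],0],[[0,0.014,0],0]])

```text
t: 18.1
tool_pos: [0.506, 0.2235, 0.0469]
ee_rot: [-1.558, -0.239, 0.239]
wrist_force: [0.3, 0.5, -0.1]
width: 0.0371
```

play_rows(rows=[[[0,0.002,0],0],[[0,0.004,0],0],[[0,0.005,0],0],[[0,0.006,0],0]])

```text
t: 18.5
tool_pos: [0.5061, 0.2235, 0.0439]
ee_rot: [-1.558, -0.239, 0.239]
wrist_force: [-0.3, 0.3, -1.3]
width: 0.0374
```

play_rows(rows=[[[0,0.001,0],0],[[0,0.002,0],0],[[0,0.003,0],0]])

```text
t: 18.8
tool_pos: [0.5061, 0.2235, 0.0424]
ee_rot: [-1.558, -0.239, 0.239]
wrist_force: [0.4, 0.0, -1.8]
width: 0.0369
```

play_rows(rows=[[[0,0.001,0],0],[[0,0.002,0],0],[[0,0.002,0],0]])

```text
t: 19.1
tool_pos: [0.5061, 0.2236, 0.0421]
ee_rot: [-1.557, -0.24, 0.239]
wrist_force: [-3.9, -2.1, 8.3]
width: 0.0372
```

play_rows(rows=[[[0,-0.001,0],0],[[0,-0.001,0],0],[[0,-0.001,0],0]], gripper=0.48)

```text
t: 19.4
tool_pos: [0.5062, 0.2236, 0.042]
ee_rot: [-1.557, -0.24, 0.239]
wrist_force: [0.1, 1.0, 0.0]
width: 0.045
```

play_rows(rows=[[[0,0,0],0],[[0,0,0],0],[[0,0,0],0]], gripper=0.6)

```text
t: 19.7
tool_pos: [0.506, 0.2235, 0.0419]
ee_rot: [-1.558, -0.239, 0.239]
wrist_force: [0.4, 0.1, -0.2]
width: 0.0565
```

play_rows(rows=[[[0,0,0],0],[[0,0,0],0],[[0,0,0],0],[[0,0,0],0]], gripper=0.8)

```text
t: 20.1
tool_pos: [0.5061, 0.2235, 0.042]
ee_rot: [-1.557, -0.239, 0.239]
wrist_force: [0.8, -0.2, 0.1]
width: 0.0749
```

```bash
python3 -c "
from h import *
st()
for n in ['tab_a_face','tab_b_face','cover']:
  imaging.capture('wrist')
  print(n,[(d['location'],d['confidence'],wonz(d['location'],.017 if n=='cover' else .039)) for d in imaging.landmark_of('wrist',n)[:1]])"
```

```text
t 20.1 pos [0.5061 0.2235 0.042 ] F tool [ 0.6739 -0.1136 -0.3919] M tool [-0.0023  0.0225  0.0597] w 0.07493684784393691
tab_a_face [([329.4, 256.0], 0.56, array([0.5326, 0.2319, 0.039 ]))]
tab_b_face [([227.9, 254.2], 0.71, array([0.4785, 0.216 , 0.039 ]))]
cover [([281.9, 243.6], 0.58, array([0.5077, 0.224 , 0.017 ]))]
```

Free; retreat straight up, gently first.

play_rows(rows=[[[0,-0.01,0],0],[[0,-0.03,0],0],[[0,-0.06,0],0],[[0,-0.12,0],0],[[0,-0.2,0],0],[[0,-0.28,0],0],[[0,-0.36,0],0],[[0,-0.36,0],0]])

```text
t: 21.2
tool_pos: [0.5076, 0.2242, 0.2285]
ee_rot: [-1.556, -0.247, 0.232]
wrist_force: [0.4, 0.1, 0.3]
width: 0.0753
```

```bash
python3 - <<'E'
from h import *
st()
w=imaging.capture("wrist"); s=imaging.capture("scene")
cv2.imwrite("pics/fin.png",np.hstack([w[60:380,120:440],cv2.resize(s,(427,320))])[:,:,::-1])
for n in ("jar","mug","figurine"): print(n,[(d['location'],onz('scene',d['location'],0)) for d in imaging.landmark_of('scene',n)[:1]])
E
```

```text
t 21.2 pos [0.5076 0.2242 0.2285] F tool [ 0.4384 -0.3337 -0.033 ] M tool [-0.0815 -0.0259  0.0358] w 0.07532338710464907
jar [([249.5, 287.1], array([0.758 , 0.0208, 0.    ]))]
mug [([333.7, 195.4], array([ 0.4317, -0.0041,  0.    ]))]
figurine [([200.0, 263.5], array([ 0.7799, -0.0951,  0.    ]))]
```

View pics/fin.png

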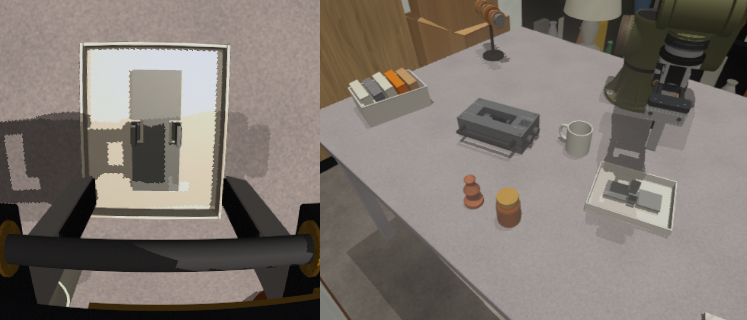

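The cover lies flat in the middle of the tray with its tabs up (left half, around 155,130). The jar, mug and figurine are where they were.

```bash
python3 -c "
from rig import ticket
print(ticket.sign_off())"
```

```text
the job is handed in; nothing more can be done
None
```

The battery cover is off the radio and lies flat, tabs up, in the middle of the white tray. I handed the job in after about 21 s of robot time, and no verdict is reported.

- **Pinch:** I closed the tabs in small steps to 37 mm and yielded once when the force rose. About 1 N was left before sliding.
- **Slide:** The cover slid about 22 mm with forces of about 1 N, inside the noise. Then the force rose clearly to about 6 N, which I took as the stop. That is slightly over the 4 to 5 N suggested but well under the 12 N limit, and I eased off straight away.
- **Lift:** It came off with about 1 to 2 N vertically.
- **Placing:** Setting it down peaked at about 8 N on the tray floor, and I eased off before opening the fingers.

**Last checks:** The final pictures show the cover inside the tray and the gripper clear of it, and the wrist force was near zero. The mug and jar readings differ by about 1 cm from the start. The pictures show both unmoved and the arm never went near them, so I put this down to the network's error. The figurine's reading matched to about 1 mm.

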